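# Fit a new oil filter element over its locating pin and hold it home

## Task

Fit the new oil filter element: take it out of its carton (it has a knurled green collar to hold it by), dip the sealed snout at its lower end well into the small steel oil cup, then enter it in the open cup of the oil module and turn it until a keyway hidden underneath drops over the pin. Press it fully home against the valve spring without forcing it, and finish while still holding it down there, upright, in the gripper. Leave the oil cup standing in its place and everything else on the bench alone.

Things in the scene. Friction and masses are not known exactly. Their poses are not given: they have to be found in the camera images.
- element_collar (a point): New oil filter element, upright, 120 mm tall, 150 to 200 g. This point: on its axis, mid-height of the knurled dark green collar (50 mm across, 26 mm tall, 13 mm above and below this point) at its very top; take it here from above. z up along the axis. Below the collar: pale yellow pleats 48 mm across, 58 mm tall; then a green end cap 60 mm across, 16 mm tall; then the snout.
- element_endcap (a point): Centre of the end cap's underside, 87 mm below element_collar, 20 mm above the snout's end. Underneath are four equal keyways, 90 degrees apart, 12 mm wide, 12 mm deep, on a 22 mm radius, closed outside. The end cap is bonded on at any angle: the keyways are unrelated to the x and y axes given here and cannot be seen, but must be felt for by turning, at most a quarter turn.
- element_snout (a point): Centre of the end face of the snout, the element's lowest point, 107 mm below element_collar on the axis. The snout is 22 mm across, stands 20 mm below the end cap, is bevelled at the end (16 mm across there) and carries a black seal ring 10 mm above its end.
- element: The same element as a whole (snout, end cap, pleats, collar); origin at element_snout, z up along its axis.
- carton: The fixed open cardboard carton, 94 mm square and 58 mm tall, in which the element stands at the start; origin under its centre. The element's end cap rests 30 mm above the bench, its snout in a 25 mm hole; the collar stands well above the carton.
- oil_cup: Small open steel cup for clean oil, loose, 250 g, 68 mm across its mouth, 45 mm tall, walls 2 mm, floor 3 mm thick; origin at the centre of its underside.
- oil_cup_rim (a point): Centre of the oil cup's mouth, level with the rim, 45 mm above the bench.
- oil_module: Oil filter module, cast aluminium, fixed on a dark steel plate 160 x 270 x 8 mm; origin on the axis of its open round cup, at bench height; z up. The cup is 85 mm across outside and 77 mm inside, rim 82 mm above the bench. Beside it at +y, 125 mm from the axis, stands a plate oil cooler up to 60 mm high with two pipe stubs up to 82 mm.
- seat (a point): Centre of the floor of the module's open cup, 45 mm above the bench, 37 mm below the rim; axes as oil_module. Here opens a bevelled well 24.5 mm across, 40 mm deep, for the snout. Fully home, the end cap lies on this floor (collar point 87 mm above it). A spring valve in the well pushes back over the last 6 mm, 5 N rising to 10 N; let go, the element springs up about 6 mm.
- pin_top (a point): Top of the fixed dark steel pin on the cup's floor: 6 mm across, 10 mm tall, round top, 22 mm from the cup's axis at the module's -x side. With no keyway over the pin the end cap rests on it, 10 mm above the floor, the snout about 10 mm in the well and so guided. If the pin binds on the side of a keyway part-way down, easing the angle a little frees it.
- filter_cap: Black ribbed screw cap of the filter housing, 86 mm across, 78 mm tall, standing on the bench; bystander. Origin under its centre.
- wrench: Steel open-ended wrench 170 mm long lying flat along its x; bystander.
- screwdriver: Screwdriver 200 mm long lying along its x; bystander.
- spray_can: Plain pale aerosol can, 53 mm across, 190 mm tall; bystander. Origin under its centre.
- bolt_dish: Round steel dish with bolts, 116 mm across, 24 mm tall; bystander. Origin under its centre.
- drip_tray: Black plastic tray 150 x 220 x 35 mm with the used, dark brown element lying in it; bystander. Origin under its centre.
Not all that is in view belongs to the job. What is shaped like the oil_cup but black or blue is not meant.

How it is judged:
By the outcome, as a careful person would: the job done as asked, in the order asked, and still so for the second after the job is handed in, while the arm keeps its last pose, push and grip.
It also fails if it takes over 51 s, if anything falls off the work surface, if the arm or the gripper's body presses on something with over 40 N, if the wrist force passes 120 N, or if a joint passes its speed limit or range.

## Robot

A 6-joint arm with a two-finger parallel gripper is mounted at the origin on the work surface. World frame = base frame: x ahead of the robot, y to its left, z up, the work surface at z = 0. Lengths are in m, angles in rad, forces in N, time in s.
With the tool pointing down it reaches from about 0.275 to 1 m from the base axis. Payload 8.4 kg.
Tool frame: the origin (TCP) lies on the centre line of the jaws, within the pads' length; the fingertips stand 17 mm ahead of it and the grasp point (between the pads) lies 2 mm behind it (bot.tcp_to_tips is the y of the fingertips in the tool frame, in m); y points along the fingers, z is the direction in which the jaws open and shut, and the axes are right-handed (so a half turn about y gives the same grasp; the last joint's range is limited). The gripper opens to 85 mm and grips with 20 to 120 N. Pads are 22 mm wide; open, the fingers measure 114 mm over their backs; the gripper's body (76 mm by 85 mm) begins 54 mm behind the grasp point. The pads swing forward as they close: fully open they stand 13 mm farther back than shut.
Start: joints at [1.303, 0.353, 1.633, -0, 1.155, -0.002], TCP at [0.164, 0.603, 0.248] pointing down, gripper open.
Joint ranges: [-2.63, 2.63], [-0.92, 2.1], [0.06, 2.66], [-1.3, 4.44], [0, 2.69], [-3.02, 3.02]. Speed limits (rad/s): [2.22, 2.22, 2.79, 3.14, 3.14, 3.14].

## Interface

Orientations are given as a unit quaternion [x, y, z, w].
In Python, from workcell import bot, hand, kinematics, get_obs, vision, hand_in gives the robot as it stands. The module is installed in compiled form; this text tells all that it offers. Calls block until the motion is done:
- bot.reach(position, orientation): joint-space move of the TCP to a pose.
- bot.servo_line(position, ori=None, velocity=0.15): straight line of the TCP; ori=None keeps the orientation; velocity is the mean speed in m/s.
- bot.goto_joints(angles): joint-space move.
- hand.move_gripper(opening, strength=None): finger opening in m; strength is the grip in N (None keeps the last); returns when the fingers have stopped.
- bot.dwell(seconds).
- kinematics.solve_ik(position, orientation): joint angles nearest the present ones, or None.
- get_obs(): the state.
- vision.read_camera(name): name is "scene" or "top"; returns a dict with "frame" (400x640x3 uint8, red, green, blue), "intrinsics" (3x3 intrinsics, pixels), "view" (4x4, takes a point from world to camera coordinates). Camera axes: x right, y down, z forward; pixel columns grow to the right and rows downward; lengths in m; the calibration is good to about 2 mm. A picture is of the moment at which its call begins. There is no depth.
A pose or a line that the arm cannot do raises bot.IKError and nothing moves.
- hand_in(): hands the job in, once; it reports no verdict.
The state is a dict: "time_s": time; "joint_pos": joint angles; "joint_vel": joint speeds; "joint_efforts": joint torques, N m; "position": TCP position; "orientation": TCP orientation; "wrist_force": force on the tool from outside, world axes, zero at the start; "ft_torque": the same for the moment, N m; "gripper_width": finger opening in m.
Only numpy, scipy, OpenCV 4.12 (cv2) and the standard library are available. Lean on these libraries where they do the work, as an engineer would, in place of code of your own. Each camera call takes 0.05 s, during which the arm holds its last target.

## Working session

There is one attempt and no reset: what is moved stays moved. The work goes in short steps, each a Python script; the robot and the scene stay as the last script left them, time stands still between calls to the robot, and variables do not carry over. Pictures are saved under pics/ and viewed, and the job is handed in when it is done.

```bash
mkdir -p pics; python3 - <<'E'
from workcell import bot,hand,kinematics,get_obs,vision
import cv2,numpy as np
for n in("scene","top"):
    c=vision.read_camera(n); cv2.imwrite(f"pics/{n}0.png",c["frame"][:,:,::-1]); print(n,c["intrinsics"].tolist(),np.round(c["view"],4).tolist())
    np.savez(f"{n}0.npz",f=c["frame"],K=c["intrinsics"],V=c["view"])
o=get_obs();print({k:np.round(v,3).tolist() for k,v in o.items()},bot.tcp_to_tips)
E
```

```text
scene [[462.2655652434901, 0.0, 323.7580947381907], [0.0, 462.2655652434901, 197.9083512693895], [0.0, 0.0, 1.0]] [[0.5273, 0.8496, -0.0116, -0.3124], [0.6145, -0.3908, -0.6854, -0.2408], [-0.5868, 0.3543, -0.7281, 1.6383], [0.0, 0.0, 0.0, 1.0]]
top [[509.4972709649647, 0.0, 312.80025940988116], [0.0, 509.4972709649647, 208.568637597438], [0.0, 0.0, 1.0]] [[0.0238, -0.9997, 0.005, 0.0217], [-0.996, -0.0241, -0.0863, 0.5487], [0.0864, -0.0029, -0.9963, 1.4877], [0.0, 0.0, 0.0, 1.0]]
{'time_s': 0.1, 'joint_pos': [1.303, 0.354, 1.634, -0.0, 1.155, -0.002], 'joint_vel': [-0.0, 0.0, -0.001, 0.002, -0.0, -0.001], 'joint_efforts': [0.002, -60.636, -34.282, 0.0, 0.004, 0.0], 'position': [0.164, 0.603, 0.248], 'orientation': [0.701, -0.094, 0.094, -0.7], 'wrist_force': [0.482, 0.31, -0.088], 'ft_torque': [0.044, 0.009, -0.026], 'gripper_width': 0.085} 0.017
```

View pics/scene0.png

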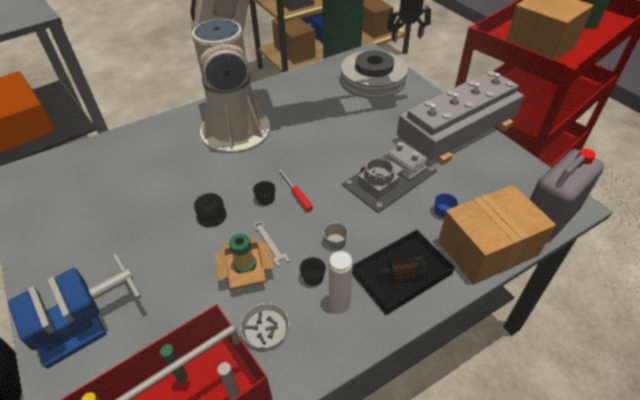

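View pics/top0.png

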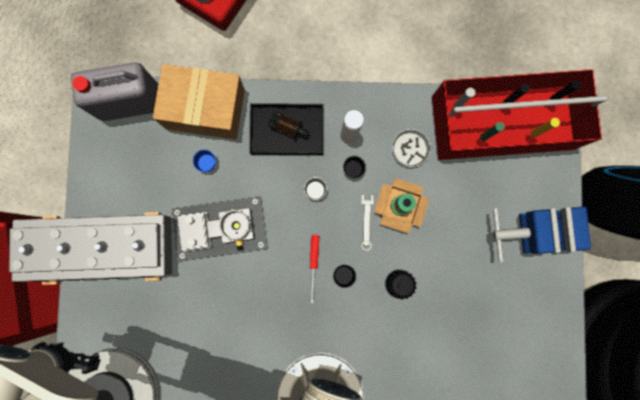

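The element could be taken for the green-handled tool in the red box, top (490,132), or the used brown one in the tray, top (290,125). I choose the collar in the carton at top (404,204).

The oil cup could be taken for black cups at top (345,275) and (354,167), the blue one at (205,161), or the bolt dish at (410,148). I choose the steel cup at top (316,189).

The module cup is at top (237,226). Next, close crops of these choices.

```bash
python3 - <<'E'
import cv2,numpy as np
t=cv2.imread("pics/top0.png");s=cv2.imread("pics/scene0.png")
def cr(im,x,y,w,h,k): return cv2.resize(im[y:y+h,x:x+w],None,fx=k,fy=k,interpolation=cv2.INTER_CUBIC)
a=cr(t,365,165,80,60,5);b=cr(t,280,165,80,60,5);c=cr(t,170,190,100,75,4);d=cr(s,205,215,80,60,5);
e=cr(s,300,210,80,60,5);f=cr(s,340,130,100,75,4)
g=np.vstack([np.hstack([a,b,c]),np.hstack([d,e,f])])
cv2.imwrite("pics/crop0.png",cv2.resize(g,(800,400)))
E
```

```text
(no output)
```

View pics/crop0.png

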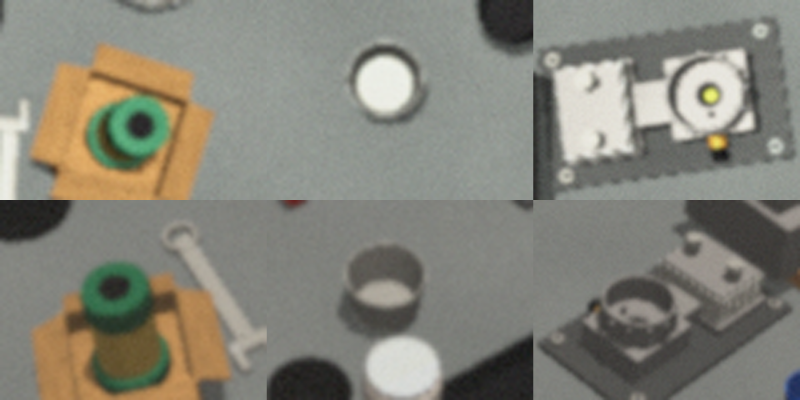

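Crops confirm it: the green collar with a dark bore in the carton, the steel cup with the pale floor, and the module cup with the pin at its -x side. Next I rectify onto planes at the known heights and measure.

```bash
cat > h.py <<'E'
import cv2,numpy as np
def load(n): d=np.load(n); return d["f"][:,:,::-1].copy(),d["K"],d["V"]
def ray(K,V,u,v,z):
    R=V[:3,:3];c=-R.T@V[:3,3];d=R.T@np.linalg.solve(K,[u,v,1.]);return c+d*(z-c[2])/d[2]
def proj(K,V,p):
    q=V[:3,:3]@np.asarray(p)+V[:3,3];q=K@q;return q[:2]/q[2]
def rect(im,K,V,x0,y0,z,half=0.08,mm=0.4):
    # output: up=+x, left=+y, px = mm
    n=int(2*half*1000/mm); s=mm/1000
    src=np.float32([proj(K,V,[x0+half,y0+half,z]),proj(K,V,[x0+half,y0-half,z]),proj(K,V,[x0-half,y0-half,z]),proj(K,V,[x0-half,y0+half,z])])
    H=cv2.getPerspectiveTransform(src,np.float32([[0,0],[n,0],[n,n],[0,n]]))
    return cv2.warpPerspective(im,H,(n,n),flags=cv2.INTER_CUBIC)
def px2w(u,v,x0,y0,half=0.08,mm=0.4): s=mm/1000;return x0+half-v*s,y0+half-u*s
E
python3 - <<'E'
from h import *
T=load("top0.npz");S=load("scene0.npz")
g={"col":(406.4,202.8,.130),"cup":(316,189,.045),"mod":(237,226,.082)}
rows=[]
for k,(u,v,z) in g.items():
    p=ray(T[1],T[2],u,v,z);print(k,p, "scene px",proj(S[1],S[2],p))
    ims=[rect(*c,p[0],p[1],z) for c in(T,S)]
    out=[]
    for i in ims:
        j=i.copy();n=len(j)
        hsv=cv2.cvtColor(i,cv2.COLOR_BGR2HSV)
        if k=="col":
            m=((hsv[...,0]>60)&(hsv[...,0]<95)&(hsv[...,1]>90)).astype(np.uint8)
            cs,_=cv2.findContours(m,cv2.RETR_EXTERNAL,cv2.CHAIN_APPROX_NONE);print([ (cv2.boundingRect(c),cv2.contourArea(c)) for c in cs if cv2.contourArea(c)>500])
        gr=cv2.medianBlur(cv2.cvtColor(i,cv2.COLOR_BGR2GRAY),5)
        r={"col":62.5,"cup":85,"mod":103}[k]
        h=cv2.HoughCircles(gr,cv2.HOUGH_GRADIENT,1,20,param1=60,param2=12,minRadius=int(r*.88),maxRadius=int(r*1.1))
        if h is not None:
            for c in h[0][:3]:
                print("  hough",c,np.round(px2w(c[0],c[1],p[0],p[1]),4)); 
            c=h[0][0];cv2.circle(j,(int(c[0]),int(c[1])),int(c[2]),(0,0,255),1)
        cv2.line(j,(n//2-5,n//2),(n//2+5,n//2),(255,0,255));cv2.line(j,(n//2,n//2-5),(n//2,n//2+5),(255,0,255))
        out.append(cv2.resize(j,(260,260)))
    rows.append(np.vstack(out))
cv2.imwrite("pics/rect0.png",np.hstack(rows))
E
```

```text
col [ 0.56102917 -0.22292701  0.13      ] scene px [239.30451917 239.39034532]
[((96, 176, 62, 104), 1201.0), ((123, 139, 133, 132), 11625.0)]
  hough [176.5 230.5  64.1] [ 0.5488 -0.2135]
  hough [198.5 200.5  56.9] [ 0.5608 -0.2223]
[((150, 119, 122, 128), 11610.5)]
cup [0.6039942  0.02688113 0.045     ] scene px [334.18269431 230.52030475]
  hough [190.5 192.5  74.4] [0.607  0.0307]
  hough [175.5 206.5  76. ] [0.6014 0.0367]
  hough [207.5 208.5  75.4] [0.6006 0.0239]
  hough [205.5 188.5  79.5] [0.6086 0.0247]
mod [0.48804022 0.24909775 0.082     ] scene px [375.87561894 166.26304697]
  hough [180.5 190.5 100. ] [0.4918 0.2569]
  hough [203.5 195.5  96.9] [0.4898 0.2477]
  hough [190.5 212.5 103.6] [0.483  0.2529]
  hough [181.5 180.5  93.6] [0.4958 0.2565]
```

View pics/rect0.png

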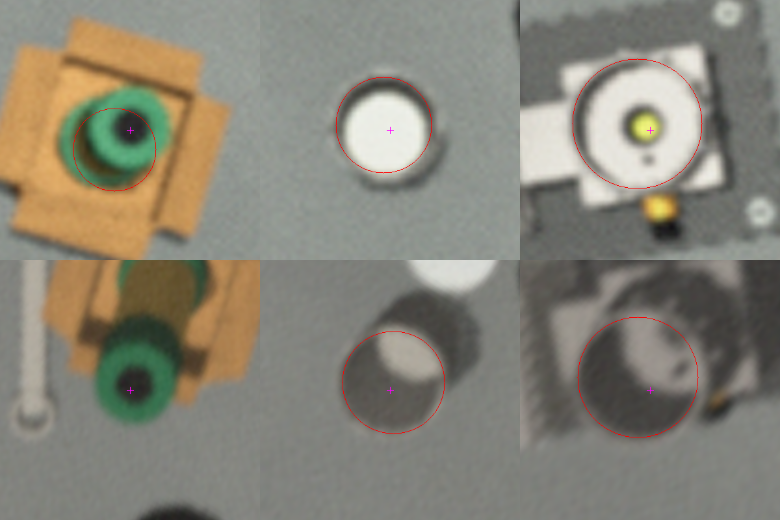

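```bash
python3 - <<'E'
from h import *
T=load("top0.npz");S=load("scene0.npz")
k=5
def up(im,x,y,w,h): return cv2.resize(im[y:y+h,x:x+w],None,fx=k,fy=k,interpolation=cv2.INTER_CUBIC)
# bore of collar by dark blob inside green
tiles=[]
for n,c,(x,y,w,h) in(("top",T,(380,180,50,40)),("scene",S,(220,220,50,40))):
    i=up(c[0],x,y,w,h);hsv=cv2.cvtColor(i,cv2.COLOR_BGR2HSV)
    H,Sa,Va=cv2.split(hsv)
    gm=((H>60)&(H<95)&(Sa>110)).astype(np.uint8)
    print(n,"V percentiles",np.percentile(Va[gm>0],[10,25,50,75,90]))
    for th in(90,100,110,120,130,140):
        m=gm*(Va>th).astype(np.uint8)
        cs,_=cv2.findContours(m,cv2.RETR_EXTERNAL,cv2.CHAIN_APPROX_NONE);cc=max(cs,key=cv2.contourArea)
        e=cv2.fitEllipse(cv2.convexHull(cc));u,v=x+(e[0][0]+.5)/k-.5,y+(e[0][1]+.5)/k-.5
        print(th,np.round([u,v],2),np.round(np.array(e[1])/k,1),np.round(ray(c[1],c[2],u,v,.13),4))
    d=((Va<75)&(Sa<140)).astype(np.uint8)
    nn,l,st,ce=cv2.connectedComponentsWithStats(d)
    for q in range(1,nn):
        if st[q][4]>200:
            u,v=x+(ce[q][0]+.5)/k-.5,y+(ce[q][1]+.5)/k-.5;print(" dark",st[q],np.round(ray(c[1],c[2],u,v,.13),4))
    tiles.append(i)
cv2.imwrite("pics/col1.png",np.hstack([cv2.resize(i,(400,320)) for i in tiles]))
E
```

```text
top V percentiles [124. 143. 161. 167. 171.]
90 [405.53 202.82] [16.8 17.4] [ 0.5609 -0.2205  0.13  ]
100 [405.59 202.72] [16.6 17.3] [ 0.5612 -0.2207  0.13  ]
110 [405.67 202.62] [16.3 17.3] [ 0.5615 -0.2209  0.13  ]
120 [405.78 202.55] [16.  17.3] [ 0.5617 -0.2212  0.13  ]
130 [405.95 202.56] [16.  16.7] [ 0.5617 -0.2217  0.13  ]
140 [406.09 202.5 ] [15.7 16.4] [ 0.5619 -0.2221  0.13  ]
 dark [118  96  34  35 905] [ 0.5628 -0.2237  0.13  ]
 dark [ 78 105  48  61 706] [ 0.5462 -0.2013  0.13  ]
scene V percentiles [ 95. 103. 110. 112. 114.]
90 [238.98 241.65] [14.4 19. ] [ 0.567  -0.2266  0.13  ]
100 [238.92 241.36] [13.8 18.8] [ 0.5661 -0.2263  0.13  ]
110 [239.47 240.69] [13.  16.8] [ 0.5649 -0.2243  0.13  ]Traceback (most recent call last):
  File "<stdin>", line 14, in <module>
ValueError: max() iterable argument is empty
```

```bash
python3 - <<'E'
from h import *
T=load("top0.npz");S=load("scene0.npz")
for n,c in(("top",T),("scene",S)): print(n,-c[2][:3,:3].T@c[2][:3,3])
def tile(c,p,z,half): return cv2.resize(rect(*c,p[0],p[1],z,half=half,mm=.25),(390,390))
def stretch(a): return cv2.normalize(a,None,0,255,cv2.NORM_MINMAX)
P=[(.606,.026)];Q=[(.49,.25)]
def grid(j,p,half):
    n=len(j)
    for d in np.arange(-half,half,.01):
        a=int((half-d)/(2*half)*n);cv2.line(j,(a,0),(a,6),(0,0,255));cv2.line(j,(0,a),(6,a),(0,0,255))
    a=n//2;cv2.line(j,(a-4,a),(a+4,a),(0,0,255));cv2.line(j,(a,a-4),(a,a+4),(0,0,255));return j
a=grid(stretch(tile(T,P[0],.045,.05)),P[0],.05);b=grid(stretch(tile(S,P[0],.045,.05)),P[0],.05)
cc=grid(stretch(tile(T,Q[0],.082,.06)),Q[0],.06);d=grid(stretch(tile(S,Q[0],.082,.06)),Q[0],.06)
cv2.imwrite("pics/rect2.png",cv2.resize(np.vstack([np.hstack([a,b]),np.hstack([cc,d])]),(600,600)))
E
```

```text
top [0.41745381 0.03927239 1.52932014]
scene [ 1.27411673 -0.40918628  1.02414901]
```

View pics/rect2.png

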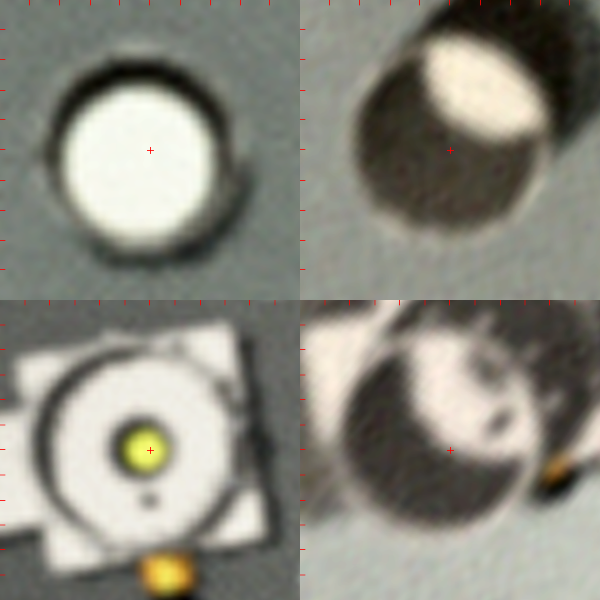

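```bash
cat >> h.py <<'E'
from scipy.spatial.transform import Rotation as Rn
def down(a):
    z=np.array([np.cos(a),np.sin(a),0]);y=np.array([0,0,-1.]);x=np.cross(y,z)
    return Rn.from_matrix(np.column_stack([x,y,z])).as_quat()
E
python3 - <<'E'
from workcell import bot,hand,kinematics,get_obs,vision
from h import *
q=get_obs()["orientation"];print(Rn.from_quat(q).as_matrix().round(3))
for p in((.563,-.223,.115),(.606,.027,.13),(.49,.254,.14)):
    for d in range(-180,181,45):
        s=kinematics.solve_ik(p,down(np.radians(d)));print(p,d,None if s is None else np.round(s,2))
E
```

```text
[[ 0.965 -0.     0.263]
 [-0.263 -0.001  0.965]
 [ 0.    -1.    -0.001]]
(0.563, -0.223, 0.115) -180 [-0.38  0.48  1.78 -0.    0.88  2.76]
(0.563, -0.223, 0.115) -135 [-0.38  0.48  1.78 -0.    0.88  1.98]
(0.563, -0.223, 0.115) -90 [-0.38  0.48  1.78 -0.    0.88  1.19]
(0.563, -0.223, 0.115) -45 [-0.38  0.48  1.78 -0.    0.88  0.41]
(0.563, -0.223, 0.115) 0 [-0.38  0.48  1.78 -0.    0.88 -0.38]
(0.563, -0.223, 0.115) 45 [-0.38  0.48  1.78  0.    0.88 -1.17]
(0.563, -0.223, 0.115) 90 [-0.38  0.48  1.78 -0.    0.88 -1.95]
(0.563, -0.223, 0.115) 135 [-0.38  0.48  1.78 -0.    0.88 -2.74]
(0.563, -0.223, 0.115) 180 [-0.38  0.48  1.78 -0.    0.88  2.76]
(0.606, 0.027, 0.13) -180 None
(0.606, 0.027, 0.13) -135 [ 0.04  0.46  1.77 -0.    0.91  2.4 ]
(0.606, 0.027, 0.13) -90 [ 0.04  0.46  1.77 -0.    0.91  1.61]
(0.606, 0.027, 0.13) -45 [ 0.04  0.46  1.77 -0.    0.91  0.83]
(0.606, 0.027, 0.13) 0 [ 0.04  0.46  1.77 -0.    0.91  0.04]
(0.606, 0.027, 0.13) 45 [ 0.04  0.46  1.77  0.    0.91 -0.74]
(0.606, 0.027, 0.13) 90 [ 0.04  0.46  1.77 -0.    0.91 -1.53]
(0.606, 0.027, 0.13) 135 [ 0.04  0.46  1.77 -0.    0.91 -2.31]
(0.606, 0.027, 0.13) 180 None
(0.49, 0.254, 0.14) -180 [ 0.48  0.37  1.88 -0.    0.89 -2.67]
(0.49, 0.254, 0.14) -135 [ 0.48  0.37  1.88 -0.    0.89  2.83]
(0.49, 0.254, 0.14) -90 [ 0.48  0.37  1.88 -0.    0.89  2.05]
(0.49, 0.254, 0.14) -45 [ 0.48  0.37  1.88 -0.    0.89  1.26]
(0.49, 0.254, 0.14) 0 [ 0.48  0.37  1.88 -0.    0.89  0.48]
(0.49, 0.254, 0.14) 45 [ 0.48  0.37  1.88 -0.    0.89 -0.31]
(0.49, 0.254, 0.14) 90 [ 0.48  0.37  1.88 -0.    0.89 -1.1 ]
(0.49, 0.254, 0.14) 135 [ 0.48  0.37  1.88 -0.    0.89 -1.88]
(0.49, 0.254, 0.14) 180 [ 0.48  0.37  1.88 -0.    0.89 -2.67]
```

```bash
python3 - <<'E'
from workcell import bot,hand,kinematics,get_obs,vision
from h import *
st=lambda s:(lambda o:print(s,round(o["time_s"],2),np.round(o["position"],4),np.round(o["wrist_force"],1),np.round(o["gripper_width"],4)))(get_obs())
p=[.563,-.223]
bot.reach([*p,.19],down(-np.pi/2));st("above")
bot.servo_line([*p,.115]);st("at")
hand.move_gripper(.05,20);st("g1")
for n in("scene","top"):
    c=vision.read_camera(n);np.savez(f"{n}1.npz",f=c["frame"],K=c["intrinsics"],V=c["view"]);cv2.imwrite(f"pics/{n}1.png",c["frame"][:,:,::-1])
E
```

```text
above 3.32 [ 0.5633 -0.2223  0.19  ] [-0.9 -0.9 -0.2] 0.0853
at 3.97 [ 0.5635 -0.223   0.1154] [0.3 0.5 0.2] 0.0853
g1 4.41 [ 0.5635 -0.2235  0.1158] [-0.3 -2.6  4.1] 0.0499
```

```bash
python3 - <<'E'
from h import *
T=load("top1.npz");S=load("scene1.npz")
cv2.imwrite("pics/g1.png",np.hstack([cv2.resize(T[0][160:250,355:455],(400,360),interpolation=2),cv2.resize(S[0][180:290,190:290],(400,440),interpolation=2)[:360]]))
E
```

```text
(no output)
```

View pics/g1.png

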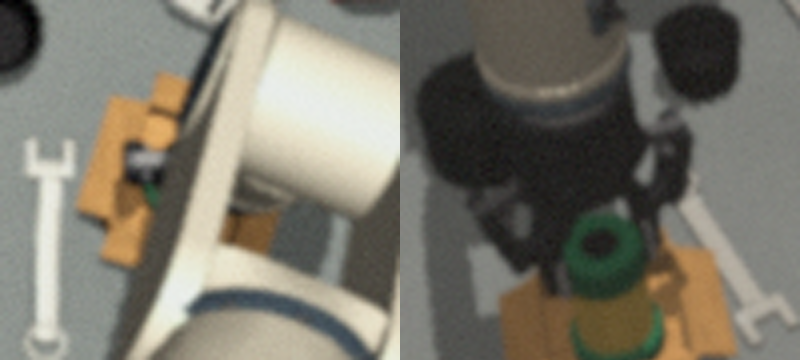

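```bash
python3 - <<'E'
from workcell import bot,hand,kinematics,get_obs,vision
from h import *
st=lambda s:(lambda o:print(s,round(o["time_s"],2),np.round(o["position"],4),np.round(o["wrist_force"],1),np.round(o["ft_torque"],2),np.round(o["gripper_width"],4)))(get_obs())
p=[.563,-.2238]
hand.move_gripper(.085,20);st("open")
bot.servo_line([*p,.115],down(0),velocity=.02) if 0 else bot.reach([*p,.115],down(0));st("rot")
hand.move_gripper(.05,20);st("g2")
hand.move_gripper(.03,60);st("g2hard")
for n in("scene",):
    c=vision.read_camera(n);np.savez(f"{n}2.npz",f=c["frame"],K=c["intrinsics"],V=c["view"])
bot.servo_line([*p,.25],velocity=.12);st("lift")
for n in("scene","top"):
    c=vision.read_camera(n);np.savez(f"{n}3.npz",f=c["frame"],K=c["intrinsics"],V=c["view"]);cv2.imwrite(f"pics/{n}3.png",c["frame"][:,:,::-1])
E
```

```text
open 4.95 [ 0.5628 -0.2228  0.1147] [ 1.  -0.6 -0.7] [0.02 0.02 0.01] 0.085
rot 6.35 [ 0.563  -0.2238  0.115 ] [ 0.3  0.2 -0.1] [-0.02 -0.04  0.02] 0.0848
g2 6.79 [ 0.5633 -0.2239  0.1151] [1.7 0.2 0.8] [ 0.03 -0.16  0.02] 0.0502
g2hard 7.01 [ 0.5634 -0.2239  0.1154] [0.7 0.8 3.5] [ 0.05 -0.21 -0.02] 0.0489
lift 8.33 [ 0.5625 -0.2236  0.2491] [ 0.   0.7 -2. ] [-0.    0.02 -0.02] 0.0486
```

View pics/scene3.png

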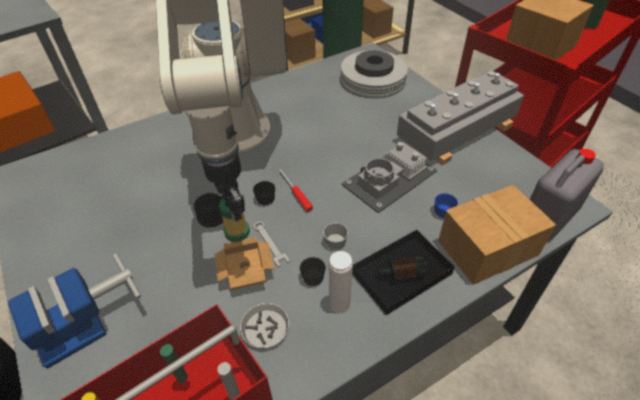

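View pics/top3.png

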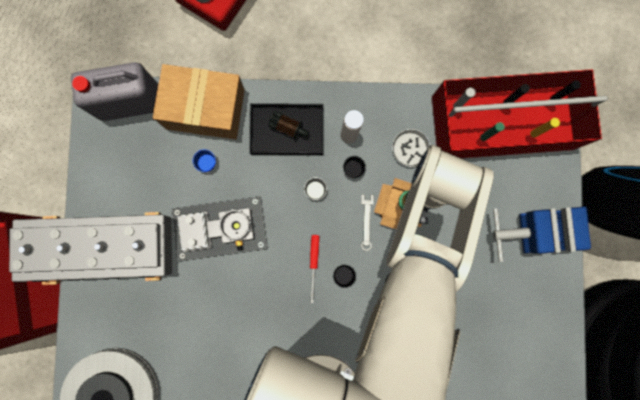

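The element is held clear of the carton, at scene (234,222), and the carton is empty. Next I refine the cup and module positions with radial edge fits.

```bash
cat > fit.py <<'E'
from h import *
from scipy.optimize import least_squares
T=load("top0.npz");S=load("scene0.npz")
def fit(c,p,z,r,band=.006,sign=0,chan=None,mm=.25,half=.06,free=False,arc=None):
    im=cv2.GaussianBlur(rect(*c,p[0],p[1],z,half=half,mm=mm),(0,0),2).astype(float).mean(2)
    ctr=np.array(p,float)
    for it in range(6):
        pts=[]
        for th in np.radians(np.arange(0,360,4)):
            if arc and not(arc[0]<=np.degrees(th)<=arc[1]): continue
            rr=np.arange(r-band,r+band,.00025);x=ctr[0]+rr*np.cos(th);y=ctr[1]+rr*np.sin(th)
            u=((p[1]+half-y)/mm*1000).astype(np.float32);v=((p[0]+half-x)/mm*1000).astype(np.float32)
            pr=cv2.remap(im.astype(np.float32),u[None],v[None],cv2.INTER_LINEAR)[0]
            g=np.gradient(pr); g2=g*sign if sign else abs(g)
            k=g2.argmax()
            if g2[k]>1 and 1<k<len(rr)-2: pts.append((x[k],y[k]))
        pts=np.array(pts)
        f=(lambda q:np.hypot(pts[:,0]-q[0],pts[:,1]-q[1])-(q[2] if free else r))
        s=least_squares(f,[*ctr,r],loss="soft_l1",f_scale=.0007);ctr=s.x[:2]
    e=abs(f(s.x));return np.round(np.r_[s.x[:2],s.x[2] if free else r],4),len(pts),round(float(np.median(e))*1000,2)
E
python3 - <<'E'
from fit import *
for fr in(False,True):
  for sg in(1,-1):
    print("free" if fr else "fix","sign",sg)
    for n,c in(("top",T),("scene",S)):
        print(n,"cup34",fit(c,(.607,.027),.045,.034,sign=sg,free=fr),"cup32",fit(c,(.607,.027),.045,.032,sign=sg,free=fr))
        print(n,"mod42.5",fit(c,(.493,.254),.082,.0425,sign=sg,free=fr),"mod38.5",fit(c,(.493,.254),.082,.0385,sign=sg,free=fr))
        print(n,"well",fit(c,(.493,.254),.045,.01225,band=.004,sign=sg,free=fr))
E
```

```text
fix sign 1
top cup34 (array([0.6001, 0.0277, 0.034 ]), 87, 1.6) cup32 (array([0.604 , 0.0297, 0.032 ]), 63, 0.75)
top mod42.5 (array([0.4899, 0.2534, 0.0425]), 69, 1.01) mod38.5 (array([0.4918, 0.2588, 0.0385]), 48, 0.5)
top well (array([0.4924, 0.2582, 0.0122]), 90, 1.12)
scene cup34 (array([0.6129, 0.025 , 0.034 ]), 62, 1.89) cup32 (array([0.61  , 0.0264, 0.032 ]), 62, 1.06)
scene mod42.5 (array([0.5009, 0.2503, 0.0425]), 45, 1.13) mod38.5 (array([0.4972, 0.2546, 0.0385]), 61, 0.87)
scene well (array([0.4957, 0.2561, 0.0122]), 39, 0.56)
fix sign -1
top cup34 (array([0.6091, 0.0237, 0.034 ]), 44, 1.5) cup32 (array([0.6088, 0.0246, 0.032 ]), 46, 2.29)
top mod42.5 (array([0.4971, 0.2509, 0.0425]), 69, 2.02) mod38.5 (array([0.4893, 0.2521, 0.0385]), 89, 1.81)
top well (array([0.4937, 0.2512, 0.0122]), 29, 0.95)
scene cup34 (array([0.6093, 0.0264, 0.034 ]), 32, 0.73) cup32 (array([0.6106, 0.0244, 0.032 ]), 34, 0.84)
scene mod42.5 (array([0.4961, 0.2562, 0.0425]), 37, 1.15) mod38.5 (array([0.4993, 0.2525, 0.0385]), 37, 1.5)
scene well (array([0.4873, 0.255 , 0.0122]), 33, 1.68)
free sign
[... 384 characters left out ...]
.5 (array([0.4952, 0.2569, 0.0377]), 40, 0.47) mod38.5 (array([0.4959, 0.2557, 0.037 ]), 62, 0.71)
scene well (array([0.4973, 0.2552, 0.0136]), 38, 0.82)
free sign -1
top cup34 (array([0.609 , 0.0247, 0.0328]), 46, 1.52) cup32 (array([0.6093, 0.0248, 0.0323]), 48, 2.31)
top mod42.5 (array([0.4971, 0.2514, 0.042 ]), 69, 2.06) mod38.5 (array([0.4898, 0.253 , 0.0363]), 89, 0.71)
top well (array([0.4923, 0.2545, 0.0105]), 1, 0.0)
scene cup34 (array([0.6084, 0.0268, 0.0344]), 30, 0.71) cup32 (array([0.6088, 0.0265, 0.0341]), 31, 0.63)
scene mod42.5 (array([0.4934, 0.2595, 0.0455]), 37, 0.89) mod38.5 (array([0.4927, 0.2577, 0.0432]), 23, 0.76)
scene well (array([0.4886, 0.2591, 0.0146]), 25, 0.47)
```

Well and cup fits from both cameras agree within 1 mm once biased by the grasped collar: the cup is at about (.606,.0285) and the module at about (.494,.257).

```bash
python3 - <<'E'
from workcell import bot,hand,kinematics,get_obs,vision
from h import *
st=lambda s:(lambda o:print(s,round(o["time_s"],2),np.round(o["position"],4),np.round(o["wrist_force"],1),np.round(o["ft_torque"],2),np.round(o["gripper_width"],4)))(get_obs())
p=[.606,.0285]
bot.reach([*p,.22],down(0));st("a")
bot.servo_line([*p,.160],velocity=.15);st("low")
for n in("scene","top"):
    c=vision.read_camera(n);np.savez(f"{n}4.npz",f=c["frame"],K=c["intrinsics"],V=c["view"])
T=load("top4.npz");S=load("scene4.npz")
cv2.imwrite("pics/g4.png",np.hstack([cv2.resize(T[0][150:230,275:355],(400,400),interpolation=2),cv2.resize(S[0][180:260,295:375],(400,400),interpolation=2)]))
E
```

```text
a 9.44 [0.6061 0.0276 0.2201] [ 0.9 -0.2 -1.6] [-0.   -0.03 -0.01] 0.0488
low 9.99 [0.6063 0.0277 0.1604] [-0.1  0.4 -1.3] [-0.02 -0.01 -0.01] 0.0485
```

View pics/g4.png

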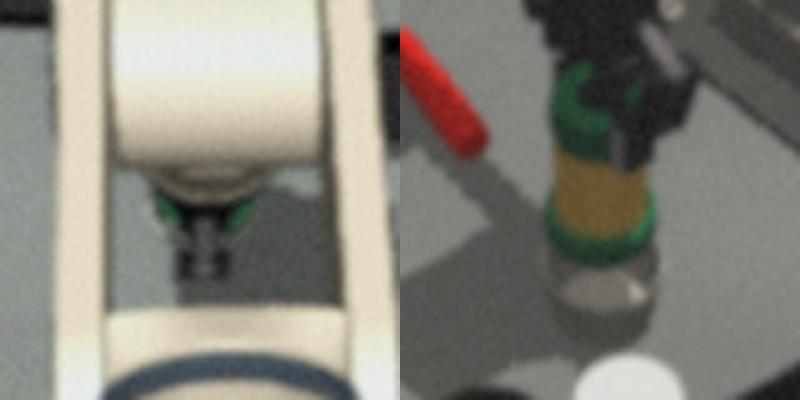

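The scene crop shows the end cap (x 547–657) centred over the cup rim (547–659), hanging above it. I'm dipping now.

```bash
python3 - <<'E'
from workcell import bot,hand,kinematics,get_obs,vision
from h import *
st=lambda s:(lambda o:print(s,round(o["time_s"],2),np.round(o["position"],4),np.round(o["wrist_force"],1),np.round(o["ft_torque"],2),np.round(o["gripper_width"],4)))(get_obs())
p=[.606,.0285]
for z in(.133,.126):
    bot.servo_line([*p,z],velocity=.06);st(z)
bot.dwell(.3);st("dw")
c=vision.read_camera("scene");np.savez("scene5.npz",f=c["frame"],K=c["intrinsics"],V=c["view"])
S=load("scene5.npz")
cv2.imwrite("pics/g5.png",cv2.resize(S[0][180:260,295:375],(400,400),interpolation=2))
E
```

```text
0.133 10.69 [0.6059 0.0285 0.1327] [ 0.3 -0.3 -1.9] [0.04 0.03 0.03] 0.0486
0.126 10.96 [0.6061 0.0285 0.1258] [ 1.4  0.9 -2.3] [ 0.   -0.15 -0.04] 0.0486
dw 11.26 [0.6061 0.0285 0.1261] [ 1.1 -0.3 -2.4] [ 0.01 -0.13 -0.03] 0.0484
```

View pics/g5.png

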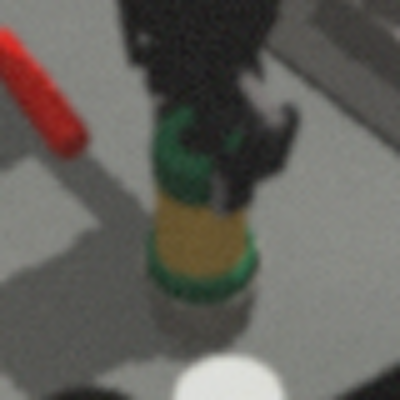

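```bash
python3 - <<'E'
from workcell import bot,hand,kinematics,get_obs,vision
from h import *
st=lambda s:(lambda o:print(s,round(o["time_s"],2),np.round(o["position"],4),np.round(o["wrist_force"],1),np.round(o["ft_torque"],2),np.round(o["gripper_width"],4)))(get_obs())
bot.servo_line([.607,.0285,.126],velocity=.02);st("c")
bot.servo_line([.607,.0285,.160],velocity=.08)
bot.servo_line([.607,.0285,.215],velocity=.2);st("up")
m=[.494,.257]
bot.reach([*m,.215],down(0));st("mod")
for n in("scene","top"):
    c=vision.read_camera(n);np.savez(f"{n}6.npz",f=c["frame"],K=c["intrinsics"],V=c["view"])
T=load("top6.npz");S=load("scene6.npz")
cv2.imwrite("pics/g6.png",np.hstack([cv2.resize(T[0][150:250,250:350],(400,400),interpolation=2),cv2.resize(S[0][100:260,300:460],(400,400),interpolation=2)]))
E
```

```text
c 11.56 [0.6069 0.0285 0.126 ] [-0.2  0.2 -1.7] [-0.05 -0.04 -0.01] 0.0485
up 12.56 [0.607  0.0285 0.2149] [ 0.2 -0.7 -2.6] [-0.01  0.05 -0.02] 0.0484
mod 13.56 [0.4944 0.2563 0.2145] [ 0.2 -0.8 -2.1] [-0.03 -0.03 -0.05] 0.0482
```

View pics/g6.png

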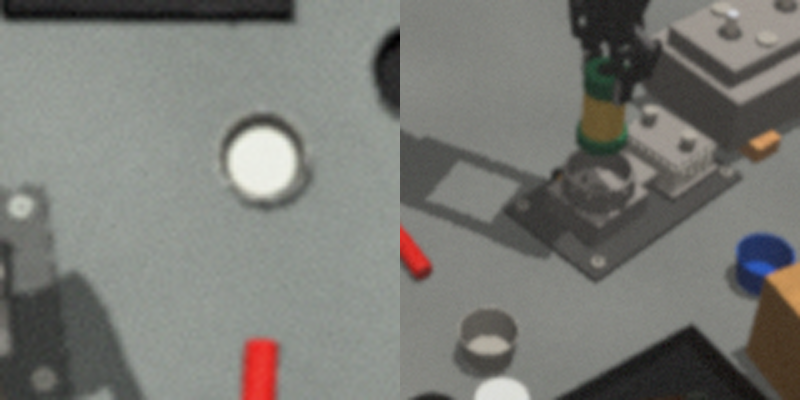

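The cup still stands, at about top (316,190). The element hangs above the module cup, at scene (541,149). Descending with force checks.

```bash
python3 - <<'E'
from workcell import bot,hand,kinematics,get_obs,vision
from h import *
def st(s):
    o=get_obs();print(s,round(o["time_s"],2),np.round(o["position"],4),np.round(o["wrist_force"],1),np.round(o["ft_torque"],2),np.round(o["gripper_width"],4));return o
m=[.494,.257]
bot.servo_line([*m,.155],velocity=.12);st(0)
for z in np.arange(.152,.137,-.002):
    bot.servo_line([*m,z],velocity=.03);o=st(z)
    if o["wrist_force"][2]>6 or np.hypot(*o["wrist_force"][:2])>8: break
E
```

```text
0 14.31 [0.4945 0.2569 0.1553] [ 0.3 -0.2 -1.4] [-0.02 -0.01  0.02] 0.0485
0.152 14.56 [0.4942 0.2571 0.1525] [-0.4  0.2 -1.4] [0.02 0.05 0.02] 0.0487
0.15 14.81 [0.494 0.257 0.15 ] [-0.4 -0.1 -1.6] [ 0.01 -0.03  0.07] 0.0486
0.148 15.06 [0.4939 0.2569 0.1478] [-1.3  0.5 -2.6] [ 0.03  0.04 -0.07] 0.0486
0.146 15.31 [0.4939 0.2571 0.1459] [-0.3 -0.1 -2.1] [ 0.19  0.06 -0.01] 0.0486
0.144 15.56 [0.4939 0.257  0.1439] [-0.1  1.1 -2.5] [ 0.26  0.08 -0.02] 0.0486
0.142 15.81 [0.4939 0.257  0.1418] [-0.8  1.  -3. ] [0.28 0.19 0.04] 0.0487
0.13999999999999999 16.06 [0.4941 0.2571 0.14  ] [-0.5  1.3 -1.4] [ 0.33  0.15 -0.04] 0.0486
0.13799999999999998 16.31 [0.4944 0.2574 0.1391] [-2.3  1.  10.8] [ 0.17  1.01 -0.  ] 0.0489
```

```bash
python3 - <<'E'
from workcell import bot,hand,kinematics,get_obs,vision
from h import *
def st(s):
    o=get_obs();print(s,round(o["time_s"],2),np.round(o["position"],4),np.round(o["wrist_force"],1),np.round(o["ft_torque"],2),np.round(o["gripper_width"],4));return o
m=[.494,.257]
bot.servo_line([*m,.1410],velocity=.05);st("off")
bot.reach([*m,.1410],down(np.radians(45)));st("rot45")
bot.servo_line([*m,.1386],velocity=.03);o=st("press")
for d in range(45,-50,-5):
    bot.reach([*m,.1386],down(np.radians(d)));o=st(d)
    if o["wrist_force"][2]<3.0:
        print("possible drop at",d);break
    if o["time_s"]>27: break
E
```

```text
off 16.56 [0.494 0.257 0.141] [-0.6  1.2 -1.8] [0.35 0.19 0.04] 0.0485
rot45 17.33 [0.494  0.2568 0.1407] [-0.   0.7 -1.4] [-0.02  0.01  0.06] 0.049
press 17.58 [0.4941 0.2569 0.1387] [ 0.3 -1.   1.1] [-0.17  0.01  0.04] 0.0486
45 17.83 [0.494  0.2569 0.1386] [-0.5 -0.9  1.5] [-0.21  0.02 -0.02] 0.0483
possible drop at 45
```

```bash
python3 - <<'E'
from workcell import bot,hand,kinematics,get_obs,vision
from h import *
def st(s):
    o=get_obs();print(s,round(o["time_s"],2),np.round(o["position"],4),np.round(o["wrist_force"],1),np.round(o["ft_torque"],2),np.round(o["gripper_width"],4));return o
m=[.494,.257]
for z in(.1378,.137,.1355):
    bot.servo_line([*m,z],velocity=.03);o=st(z)
    if o["wrist_force"][2]>9: break
E
```

```text
0.1378 18.08 [0.494  0.2568 0.1379] [-0.6 -3.3  3.4] [-0.54  0.24  0.13] 0.0489
0.137 18.33 [0.4937 0.2567 0.137 ] [-0.8 -3.2  4.2] [-0.68  0.25  0.29] 0.0489
0.1355 18.58 [0.4934 0.2565 0.1354] [-2.6 -4.8  5.8] [-0.92  0.54  0.32] 0.0487
```

```bash
python3 - <<'E'
from workcell import bot,hand,kinematics,get_obs,vision
from h import *
def st(s):
    o=get_obs();print(s,round(o["time_s"],2),np.round(o["position"],4),np.round(o["wrist_force"],1),np.round(o["ft_torque"],2),np.round(o["gripper_width"],4));return o
m=[.494,.257]
for d in(48,51,54):
    bot.reach([*m,.1357],down(np.radians(d)));o=st(d)
c=vision.read_camera("scene");np.savez("scene7.npz",f=c["frame"],K=c["intrinsics"],V=c["view"])
S=load("scene7.npz")
cv2.imwrite("pics/g7.png",cv2.resize(S[0][90:210,320:440],(600,600),interpolation=2))
E
```

```text
48 18.83 [0.4937 0.2568 0.1356] [-2.4 -4.5  3.7] [-0.84  0.49  0.08] 0.0487
51 19.08 [0.494  0.2571 0.1357] [-1.1 -1.2  3.7] [-0.51  0.3  -0.01] 0.0486
54 19.33 [0.4942 0.2572 0.1358] [-0.9 -1.   3. ] [-0.29  0.26  0.02] 0.0488
```

View pics/g7.png

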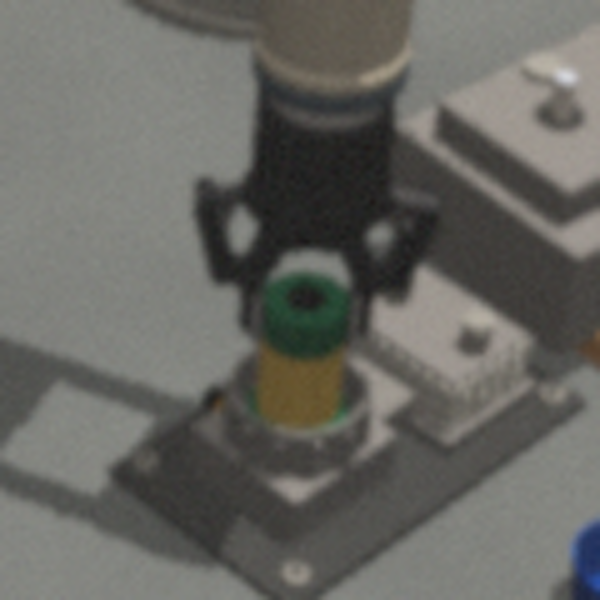

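The side force vanished on easing the angle, so the keyway is over the pin. The picture shows the element upright in the cup, collar at (308,310). Pressing home in small steps.

```bash
python3 - <<'E'
from workcell import bot,hand,kinematics,get_obs,vision
from h import *
def st(s):
    o=get_obs();print(s,round(o["time_s"],2),np.round(o["position"],4),np.round(o["wrist_force"],1),np.round(o["ft_torque"],2),np.round(o["gripper_width"],4));return o
m=[.494,.257]
bot.reach([*m,.1357],down(np.radians(54.5)))
for z in(.1345,.1335,.1325,.1315,.1307,.1301,.1296,.1291,.1287,.1283):
    bot.servo_line([*m,z],velocity=.03);o=st(z)
    f=o["wrist_force"]
    if f[2]>14 or np.hypot(f[0],f[1])>7: break
E
```

```text
0.1345 19.88 [0.4942 0.2572 0.1346] [-0.4 -0.3  4.5] [-0.04  0.07 -0.03] 0.0485
0.1335 20.13 [0.4942 0.2571 0.1336] [-1.  -1.1  3.3] [ 0.    0.06 -0.05] 0.0487
0.1325 20.38 [0.4942 0.2571 0.1326] [-1.1  0.6  5.5] [-0.09  0.06 -0.04] 0.0491
0.1315 20.63 [0.4942 0.2571 0.1317] [ 0.  -0.2  6.2] [-0.06  0.15 -0.03] 0.0483
0.1307 20.88 [0.4942 0.2571 0.131 ] [ 0.1 -0.4  6.8] [-0.08  0.18 -0.01] 0.0484
0.1301 21.13 [0.4942 0.2571 0.1305] [-1.7 -0.2  8.1] [-0.06  0.19 -0.01] 0.0484
0.1296 21.38 [0.4943 0.2571 0.1303] [-2.8 -1.1 11.6] [-0.31  0.4  -0.04] 0.0485
0.1291 21.63 [0.4944 0.2572 0.1302] [-1.1 -1.8 15.5] [-0.5   0.69 -0.04] 0.0484
```

```bash
python3 - <<'E'
from workcell import bot,hand,kinematics,get_obs,vision
from h import *
bot.dwell(.5)
o=get_obs();print(round(o["time_s"],2),np.round(o["position"],4),np.round(o["wrist_force"],1),np.round(o["ft_torque"],2),Rn.from_quat(o["orientation"]).as_matrix()[:,1].round(4))
for n in("scene","top"):
    c=vision.read_camera(n);np.savez(f"{n}8.npz",f=c["frame"],K=c["intrinsics"],V=c["view"])
T=load("top8.npz");S=load("scene8.npz")
cv2.imwrite("pics/g8.png",np.hstack([cv2.resize(T[0][120:270,170:370],(400,300),interpolation=2),cv2.resize(S[0][80:260,300:460],(400,450),interpolation=2)[:300]]))
E
```

```text
22.13 [0.4944 0.2572 0.1302] [-3.7 -1.  15.3] [-0.56  0.57 -0.04] [ 1.e-03  4.e-04 -1.e+00]
```

View pics/g8.png

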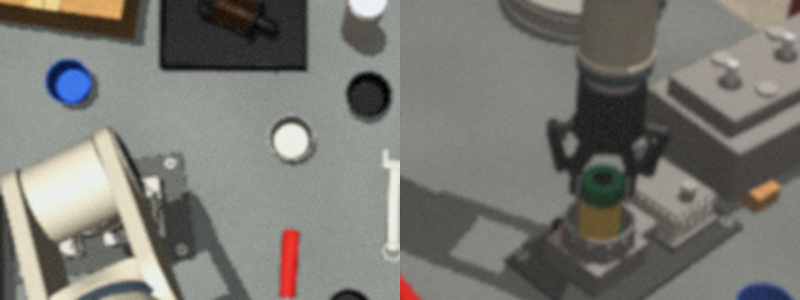

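The element stands upright and deep in the module cup, collar at (602,183). The oil cup is still standing, at (291,140) in the top crop. The force is steady at about 15 N against the hard stop at the expected home height, so I'm handing in.

```bash
python3 -c "
from workcell import hand_in
hand_in()"
```

```text
the job is handed in; nothing more can be done
```

The new element is fitted: pressed fully home and still held down, upright, in the gripper. I handed it in at about 22 s of the 51 s allowed; no verdict was reported.

- **Pick and dip:** I gripped the element by its collar, centring it with a second grasp at 90°. I then dipped the snout about 24 mm below the oil cup's rim. The dip touched the cup wall lightly, about 1 N. I eased off 1 mm, and afterwards the cup was standing in its place.
- **Keyway:** The end cap met the pin 9–10 mm above home. Turned to a jaw angle of about 45°, it began to drop and then bound on the pin's side at about 5 N. Easing the angle to about 54° freed it.
- **Pressing home:** The valve spring force rose over the last 6 mm, up to a hard stop at TCP height 0.1303 m; I expected about 0.1304 m.
- **Last checks:** The downward push was steady at about 15 N, with about 4 N of side force left. The tool was vertical to about 0.1°. In the pictures the element looked upright.
- **Disagreements:** The two cameras disagreed by 3–6 mm on the raw positions. I corrected both from the grasped collar, after which they agreed within about 1 mm.

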